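Square a specimen mount in the jig and hold it

TASK

Turn the jig's knob clockwise until it clicks over its detent, which raises the small stop block, and let go of it. Then bring the resin specimen mount onto the jig's bed and press it diagonally into the corner, long side flat against the fence, short side against the raised stop and flat down on the bed, firmly but without ramming it, leaving the other things on the table where they are. Finish while still holding it pressed like that: do not let go.

Things in the scene. Friction and masses are not known exactly. Their poses are not given: they have to be found in the camera images.
- jig: Fixed squaring jig on the table. Origin on the table top under the middle of its bed; x points to the fence (away from the robot), y to the stop side (robot's left), z up. Its bed is a bare ground steel plate 150 x 150 mm, top 20 mm above the table. Left of the bed (y 89 to 150 mm, x -75 to 55 mm) is a grey cam housing 30 mm high with the knob on top. Two low dark lugs with bolts (up to 13 mm high) stick out of the front by 29 mm.
- bed: The jig's bed plate, 150 x 150 x 20 mm, fixed; same origin and axes as the jig. The mount must lie flat on its top, 20 mm above the origin.
- fence: Steel bar along the bed's far edge, 150 mm long, 12 mm thick, rising 18 mm above the bed top. Its origin is at the corner point (see corner).
- stop_block: Steel stop, 50 mm along jig x, 12 mm along jig y, in a slot along the left edge of the bed. Lowered, its top is 1 mm below the bed top; the knob raises it by 13 mm to stand 12 mm above it. Origin at the middle of the foot of its working face (the face that looks to the right, jig -y, in line with the bed's left edge): at jig x 28, y 75, z 0 mm lowered, z 13 mm raised. It stays where the knob puts it.
- corner (a point): Fixed point where the fence's working face, the stop's working face and the bed top meet: jig x 63, y 75, z 20 mm. Axes as the jig's: the fence lies at +x, the stop at +y. A fully seated mount has its origin at x -32, y -45, z 0 mm in this frame, with its axes parallel to it (or turned by half a turn).
- knob (a joint): Angle of the knob in rad: 0 at one end, 1.2 at the other; it grows as the knob turns clockwise seen from above. It starts at 0, the bar pointing 0.6 rad to the left of the jig's x axis. A spring detent resists up to 0.6 rad (at most about 0.2 N m) and beyond that snaps it on to 1.2, where it stays; let go short of that it falls back.
- knob_grip (a point): Middle of the knob's bar grip, on the turning axis, 48.5 mm above the table, at jig x -35, y 120 mm; turns with the knob. x lies along the bar. Bar 44 mm long, 12 mm wide, from 37 to 60 mm above the table, on a disc of 44 mm diameter whose top is at 37 mm: the fingertips must stay above that. Black.
- mount: Loose specimen mount: plain grey slab 64 (x) by 90 (y) by 22 mm high, with a bare metal stub upright in the middle to hold it by: collar 34 mm wide up to 25 mm, then a round stub 24 mm wide up to 55 mm above the underside. Origin: centre of the underside, z up. 0.15 to 0.3 kg. The slab slides easily on the jig (friction about 0.25), the stub grips well. Starts on the table right of the jig.
- dish_small: Bystander: covered round dish, 60 mm in diameter, 14 mm high. Origin at the centre of its underside.
- dish_large: Bystander: covered round dish, 90 mm in diameter, 14 mm high. Origin at the centre of its underside.
- tin: Bystander: flat round steel tin, 114 mm in diameter, 17 mm high. Origin at the centre of its underside.
- lens: Bystander: hand lens, 127 x 52 x 9 mm, lying flat; origin in the middle of its underside, handle along -x.
- pencil: Bystander: pencil stub, 120 x 8 x 8 mm, lying; origin in the middle, along x.

How it is judged (in metres and radians):
On the way, in this order (a step that is already met when the one before it is completed fails the run):
1. the knob has been turned past its detent and the stop is up (value of joint knob above 0.95 rad), for 0.2 s.
2. the mount lies flat on the bed in the corner, against fence and stop (x of mount in the frame of corner between -0.0345 and -0.0295 m and y of mount in the frame of corner between -0.0475 and -0.0425 m and z of mount in the frame of corner between -0.003 and 0.003 m and angle between the x axis of mount and the x axis of corner, either way round below 0.05 rad and angle between mount's own z axis and vertical below 0.05 rad), for 0.2 s.
At the end, for the whole second after the job is handed in: Knob past its detent (over 0.95 rad), let go, stop up; mount in the corner within 2.5 mm of fence and stop, 3 mm of the bed, square and level within 0.05 rad, at rest, and the robot, still touching it, presses it with over 2 N on the fence, 2 N on the stop and 5 N (weight included) on the bed (all of step 2 and value of joint knob above 0.95 rad and z of stop_block in the frame of jig above 0.01 m and contact force between mount and fence above 2 N and contact force between mount and stop_block above 2 N and contact force between mount and bed above 5 N and contact force between the fingers and mount above 2 N and linear speed of mount below 0.01 m/s and distance between the grasp point and knob_grip above 0.05 m); the arm keeps its last pose, push and grip.
It fails at once if the mount is rammed: over 70 N on the fence or the stop (contact force between mount and fence above 70 N or contact force between mount and stop_block above 70 N).
It fails at once if a bystander is moved by more than 30 mm (distance of any of dish_small, dish_large, tin, lens, pencil from where it was at the start of the episode above 0.03 m).
It also fails if it takes over 59 s, if anything falls off the work surface, if the arm or the gripper's body presses on something with over 40 N, if the wrist force passes 120 N, or if a joint passes its speed limit or range.

ROBOT

A 6-joint arm with a two-finger parallel gripper is mounted at the origin on a cart in front of the work surface, level with it; the furniture and walls round the work are solid. World frame = base frame: x ahead of the robot, y to its left, z up, the work surface at z = 0. Lengths are in mm, angles in rad, forces in N, time in s.
With the tool pointing down it reaches from about 350 to 975 mm from the base axis. Payload 7.1 kg.
Tool frame: the origin (TCP) lies at the very end of the fingers, on their centre line; the grasp point (between the pads) lies 19 mm behind it (ctrl.grasp_offset is the distance from the TCP to the grasp point, in mm); z points along the fingers, y is the line along which they close (so a half turn about z gives the same grasp; the last joint's range is limited). The gripper opens to 88 mm and grips with 3 to 60 N. Pads are 20 mm wide; open, the fingers measure 115 mm over their backs; the gripper's body (75 mm by 178 mm) begins 61 mm behind the grasp point.
Start: joints at [-1.328, 0.423, 1.63, -0, 1.089, -0.019], TCP at [161.781, -603.682, 222.675] pointing down, gripper open.
Joint ranges: [-3, 3], [-0.9, 2.11], [0.09, 2.58], [-1.31, 4.45], [0.11, 2.69], [-2.54, 2.54]. Speed limits (rad/s): [2.39, 2.39, 3.01, 3.14, 3.14, 3.14].

INTERFACE

Orientations are given as a rotation vector (axis times angle).
In Python, from workcell import ctrl, viewer, ticket, models gives the robot as it stands.
- The arm moves only by the tool play_rows, never from a script. Its arguments are lists of equal length, an entry for each row: "dp": the shift along the world's x, y, z in mm, a list of three; "yaw": the turn about the world's z in degrees. In form: {"dp": [[tx, ty, tz], ...], "yaw": [yaw, ...]}. A call has 1 to 8 rows; each row shifts and turns the commanded pose from where the row before left it; what a row does not reach is not made up. A row lasts 1/12 s, in which the tool goes at most 41.7 mm and 7.16 degrees, less where a joint would pass 70% of its speed; a pose out of reach is approached as far as the arm can. A call is refused whole if a number of a shift passes 41.7 or a number of a turn 7.16, either way. A call with a gripper value outside its range is refused whole. "gripper" is the closure, from 0 (fully open) to 1 (shut), set as the call begins (left out, the last holds). The fingers move at their own pace and stop on an object; the grip force is fixed at half the most. Time passes only in rows, so rows that do not move let the fingers close. It gives the time, the measured TCP pose, the force, the opening and the grip force at its end, in the units of the state.
- ctrl.get_obs(): the state, without advancing time (a new reading comes with each control period).
- viewer.get_image(name): name is "scene" or "side" or "wrist"; returns a dict with "pixels" (384x512x3 uint8, red, green, blue), "range_z" (384x512 float32, mm along the optical axis (not along the pixel's ray), 0 where there is no reading), "fx", "fy", "cx", "cy" (pixels), "dist_coeffs" ([k1, k2, p1, p2, k3] as OpenCV has them; the pictures are not rectified), "T" (4x4, takes a point from camera to world coordinates); the wrist camera has in their place "hand_eye" (4x4, takes a point from camera to tool coordinates, whose origin is the TCP and whose axes are the flange's). Camera axes: x right, y up, looking along -z (the intrinsics and any distortion apply to the point x, -y, -z); pixel columns grow to the right and rows downward; lengths in mm; the calibration is good to about 2 mm. A picture is of the moment at which its call begins: read the wrist's pose just before it.
- ticket.close_job(): hands the job in; it is judged then, once.
Trained networks look in a picture, given as the dict that the camera call returned (one of the last four; its "shot" number tells which), for a name from the list of things; names that differ only in an ending like _2 or _b are one class to them, and where a whole thing is asked for, a point or a joint stands for the part that bears it (a point fixed in the world has none). Each returns a list of dicts, best first, with "conf" (0 to 1); they miss things now and then, are a little off and sometimes report something else, mostly with a low value. They report only what shows in the picture. A call takes as long as a camera call.
- models.look_for(picture, name): "bbox" ([centre column, centre row, width, height] in pixels, round what is visible of it).
- models.landmark_of(picture, name): "location" ([column, row] in pixels: a listed point, or the origin of a listed thing).
The state is a dict: "t": time; "qpos": joint angles; "qvel": joint speeds; "joint_torque": joint torques, N m; "ee_pos": TCP position; "orientation": TCP orientation; "ft_force": force on the tool from outside, world axes, zero at the start; "moment": the same for the moment, N m; "width": finger opening in mm; "grasp_force": force on a finger pad.
Only numpy, scipy, OpenCV 4.12 (cv2) and the standard library are available. Lean on these libraries where they do the work, as an engineer would, in place of code of your own. Each camera call takes 0.05 s, during which the arm holds its last target. There are 200 camera calls.

## Working session

There is one attempt and no reset: what is moved stays moved. The work goes in short steps, Python scripts to look and compute and a tool call to move; the robot and the scene stay as the last step left them, time stands still between calls to the robot, and variables do not carry over. Pictures are saved under pics/ and viewed, at most 10 in all, crops included, and the job is handed in when it is done.

Besides the shell and the picture viewer there is one more tool, called after ">>>" as name(argument=value, ...) on one line, values as JSON. play_rows: Moves the arm, as the interface text tells. Its arguments: {"type":"object","properties":{"dp":{"type":"array"},"yaw":{"type":"array"},"gripper":{"type":"number"}},"required":["dp","yaw"]}

```bash
mkdir -p pics
cat > h.py <<'E'
import numpy as np, cv2
from workcell import ctrl, viewer, ticket, models
from scipy.spatial.transform import Rotation as R
def shot(name):
    o=ctrl.get_obs(); im=viewer.get_image(name)
    if 'T' in im: T=np.array(im['T'])
    else:
        W=np.eye(4); W[:3,:3]=R.from_rotvec(o['orientation']).as_matrix(); W[:3,3]=o['ee_pos']; T=W@np.array(im['hand_eye'])
    im['TW']=T; return im
def K(im): return np.array([[im['fx'],0,im['cx']],[0,im['fy'],im['cy']],[0,0,1.]]),np.array(im['dist_coeffs'],float)
def ray(im,px):
    k,d=K(im); u=cv2.undistortPoints(np.array(px,float).reshape(-1,1,2),k,d).reshape(-1,2)
    return np.c_[u[:,0],-u[:,1],-np.ones(len(u))]
def onz(im,px,z):
    r=ray(im,px)@im['TW'][:3,:3].T; o=im['TW'][:3,3]
    return o+r*((z-o[2])/r[:,2])[:,None]
def cloud(im):
    h,w=im['range_z'].shape; v,u=np.mgrid[:h,:w]; z=im['range_z'].ravel()
    p=ray(im,np.c_[u.ravel(),v.ravel()])*z[:,None]
    return (p@im['TW'][:3,:3].T+im['TW'][:3,3]).reshape(h,w,3)
def save(im,n): cv2.imwrite('pics/'+n,im['pixels'][:,:,::-1])
def proj(im,P):
    k,d=K(im); T=np.linalg.inv(im['TW']); p=np.atleast_2d(P)@T[:3,:3].T+T[:3,3]
    return cv2.projectPoints(p*[1,-1,-1],np.zeros(3),np.zeros(3),k,d)[0].reshape(-1,2)
E
cat > a.py <<'E'
from h import *
np.set_printoptions(precision=1,suppress=True)
ims=[]
for c in ['scene','side']:
    im=shot(c); ims.append(im['pixels']); C=cloud(im)
    print(c,im['TW'][:3,3])
    for n,z in [('jig',20),('corner',20),('knob_grip',48.5),('stop_block',19),('mount',0),('dish_small',0),('dish_large',0),('tin',0),('lens',0),('pencil',4)]:
        l=models.landmark_of(im,n)[:2]
        for q in l: print(n,round(q['conf'],2),np.array(q['location']),onz(im,q['location'],z)[0])
cv2.imwrite('pics/a.png',cv2.resize(np.hstack(ims),(800,300))[:,:,::-1])
o=ctrl.get_obs(); print(o['t'],o['orientation'],o['ee_pos'])
E
python3 a.py
```

```text
scene [-80.9 566.9 584.9]
jig 0.85 [258.3 222.3] [518.7  67.5  20. ]
corner 0.57 [217.8 224.2] [572.7 137.6  20. ]
knob_grip 0.93 [237.4 241.8] [466.6 165.3  48.5]
stop_block 0.43 [229.6 235.7] [523.9 142.7  19. ]
mount 0.75 [352.6 177.8] [ 523.5 -264.     0. ]
dish_small 0.79 [305.7 180.7] [ 596.7 -161.8    0. ]
dish_large 0.92 [144.4 268.5] [573.1 322.    0. ]
tin 0.62 [166.4 213. ] [714.  186.6   0. ]
lens 0.9 [198.8 298.3] [432.9 285.5   0. ]
pencil 0.67 [392.1 210.7] [ 359.3 -207.2    4. ]
side [ 358.7 -971.   556.5]
corner 0.85 [271.9 185.1] [568.1 130.6  20. ]
knob_grip 0.58 [231.7 172.8] [468.5 168.3  48.5]
stop_block 0.58 [264.5 193.5] [540.8  88.6  19. ]
mount 0.81 [281.2 281.5] [ 511.4 -249.8    0. ]
dish_small 0.7 [312.7 248.9] [ 600.  -153.2    0. ]
dish_large 0.9 [259.1 158.2] [574.4 367.9   0. ]
tin 0.69 [317.  177.9] [707.2 189.8   0. ]
lens 0.78 [216.1 173. ] [434.9 285.7   0. ]
pencil 0.6 [204.  275.7] [ 367.6 -207.2    4. ]
1.1 [-3.1 -0.4  0. ] [ 161.8 -603.7  222.7]
```

View pics/a.png

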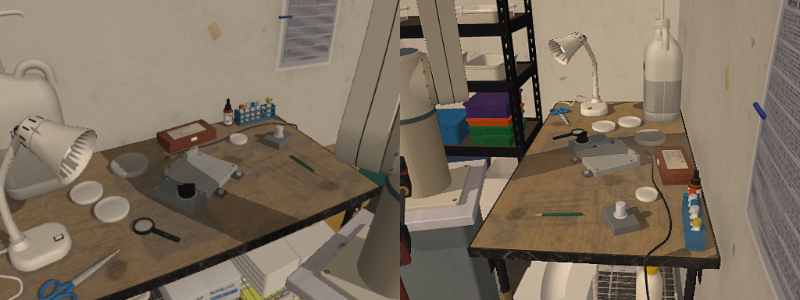

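```bash
cat > b.py <<'E'
from h import *
np.set_printoptions(precision=3,suppress=True)
o=ctrl.get_obs(); M=R.from_rotvec(o['orientation']).as_matrix(); print(M)
im=shot('wrist'); print(np.array(im['hand_eye']))
for c in ['scene','side']:
    im=shot(c); C=cloud(im); Z=C[...,2]; ok=im['range_z']>0
    def fit(m,n):
        p=C[m][:,:2].astype(np.float32); 
        if len(p)>20: print(c,n,len(p),cv2.minAreaRect(p), np.median(C[m],0))
    near=lambda x,y,r: ok&(np.hypot(C[...,0]-x,C[...,1]-y)<r)
    fit(near(518,67,130)&(abs(Z-20)<4),'bed')
    fit(near(520,80,150)&(abs(Z-38)<4),'fence18')
    fit(near(467,166,30)&(abs(Z-60)<4),'knobbar')
    fit(near(515,-256,75)&(abs(Z-22)<3),'slab')
    fit(near(515,-256,40)&(abs(Z-55)<4),'stub')
E
python3 b.py
```

```text
[[ 0.966  0.259 -0.   ]
 [ 0.259 -0.966  0.   ]
 [-0.    -0.    -1.   ]]
[[  -0.001    0.965    0.262   70.678]
 [   1.       0.001    0.       2.015]
 [   0.       0.262   -0.965 -162.524]
 [   0.       0.       0.       1.   ]]
scene bed 2642 ((526.9951782226562, 80.28509521484375), (150.54861450195312, 208.88369750976562), 14.905771255493164) [526.168  60.739  20.726]
scene fence18 410 ((563.8526611328125, 116.54557800292969), (100.47266387939453, 245.5658721923828), 48.419952392578125) [587.213 122.069  38.033]
scene knobbar 117 ((469.2368469238281, 161.3963165283203), (43.3433837890625, 14.211666107177734), 47.99820327758789) [468.654 162.392  59.889]
scene slab 325 ((508.800048828125, -257.57781982421875), (63.13810729980469, 91.615966796875), 6.4599809646606445) [ 502.22  -246.978   21.026]
scene stub 41 ((509.35357666015625, -257.04803466796875), (22.031251907348633, 21.119430541992188), 75.80953216552734) [ 509.567 -253.93    53.755]
side bed 1915 ((526.6378173828125, 78.39581298828125), (149.880859375, 203.38035583496094), 15.827556610107422) [527.454  52.54   20.   ]
side fence18 236 ((558.6521606445312, 110.08756256103516), (89.15187072753906, 242.46267700195312), 48.5498046875) [593.64   97.684  37.389]
side knobbar 41 ((469.554931640625, 161.02784729003906), (42.60276794433594, 14.045000076293945), 47.932430267333984) [470.467 160.375  59.217]
side slab 796 ((509.8520202636719, -258.6492614746094), (64.36153411865234, 92.42913055419922), 7.066470623016357) [ 503.736 -272.922   21.65 ]
side stub 95 ((510.3492736816406, -259.2444152832031), (23.25519561767578, 22.177448272705078), 31.750967025756836) [ 510.114 -261.225   54.585]
```

The left (scene) half shows the jig at about (205,170) with its black knob at (187,190), and the mount at (280,135). The right (side) half shows the mount at (620,215) and the jig at (610,155). The depth fits give jig yaw ≈15°, knob (469,161), and mount (510,-258) at yaw ≈7°.

>>> play_rows(dp=[[36,18,0],[36,18,0],[36,18,0],[36,18,0],[36,18,0],[36,18,0],[36,18,0],[36,18,0]], yaw=[0,0,0,0,0,0,0,0])

```text
t: 1.92
ee_pos: [451.4, -458.5, 222.8]
orientation: [3.114, 0.41, 0.0]
ft_force: [-0.4, -1.0, -0.4]
width: 87.7
grasp_force: 0.0
```

>>> play_rows(dp=[[2,40,0],[2,40,0],[2,40,0],[2,40,0],[2,40,0],[2,40,0],[2,40,0],[2,40,0]], yaw=[0,0,0,0,0,0,0,0])

```text
t: 2.58
ee_pos: [465.6, -137.9, 222.9]
orientation: [3.115, 0.409, 0.001]
ft_force: [0.4, 0.3, -0.3]
width: 87.6
grasp_force: 0.0
```

>>> play_rows(dp=[[0,38,0],[0,38,0],[0,38,0],[0,38,0],[0,38,-10],[0,38,-10],[0,38,-10],[0,0,0]], yaw=[6,6,6,6,6,3,0,0])

```text
t: 3.25
ee_pos: [465.0, 131.3, 191.5]
orientation: [-2.866, -1.284, 0.001]
ft_force: [-0.7, 0.4, 0.0]
width: 88.2
grasp_force: 0.0
```

```bash
cat > c.py <<'E'
from h import *
np.set_printoptions(precision=2,suppress=True)
im=shot('wrist'); save(im,'c.png'); C=cloud(im); Z=C[...,2]; ok=im['range_z']>0
def fit(m,n):
    p=C[m][:,:2].astype(np.float32)
    if len(p)>20: print(n,len(p),cv2.minAreaRect(p),np.median(C[m],0))
near=lambda x,y,r: ok&(np.hypot(C[...,0]-x,C[...,1]-y)<r)
fit(near(469,161,30)&(abs(Z-60)<4),'knob')
print([ (q['conf'],onz(im,q['location'],48.5)) for q in models.landmark_of(im,'knob_grip')[:1]])
# fence/stop edges
J=np.array([534.3,54.3]);a=np.radians(15);Rm=np.array([[np.cos(a),-np.sin(a)],[np.sin(a),np.cos(a)]])
L=(C[...,:2]-J)@Rm
m=ok&(abs(Z-38)<3)&(abs(L[...,0]-69)<15)&(abs(L[...,1])<70)
fit(m,'fence')
m=ok&(abs(Z-20)<3)&(abs(L[...,1])<68)&(L[...,0]>-95)&(L[...,0]<75); fit(m,'bed')
o=ctrl.get_obs(); print(o['ee_pos'],o['qpos'])
E
python3 c.py
```

```text
knob 498 ((470.1601867675781, 159.69642639160156), (43.20546340942383, 11.959299087524414), 49.792762756347656) [470.85 160.34  59.99]
[]
fence 1524 ((601.7445068359375, 72.40010833740234), (12.814105987548828, 139.8098602294922), 15.311568260192871) [600.53  75.71  38.48]
bed 12023 ((529.6572265625, 53.03859329223633), (138.3229217529297, 136.1181182861328), 15.144383430480957) [538.08  61.72  20.4 ]
[465.36 127.53 192.34] [ 0.24  0.26  1.96 -0.    0.92  0.97]
```

View pics/c.png

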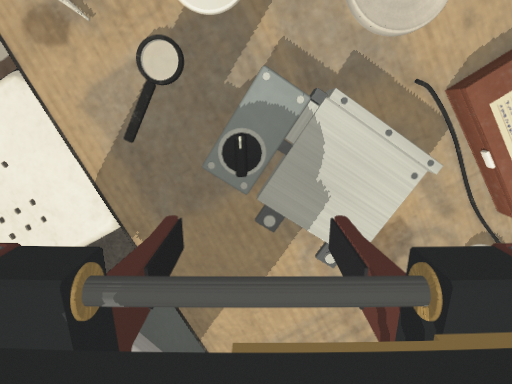

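The wrist view shows the knob at about (241,153), with free space around the bar and the bed at (340,170). Knob (470,160), yaw 49.8°. I'll descend and grip it now.

>>> play_rows(dp=[[5,32,0],[0,0,-35],[0,0,-35],[0,0,-35],[0,0,-25],[0,0,-15],[0,0,-6],[0,0,0]], yaw=[1.5,0,0,0,0,0,0,0])

```text
t: 4.02
ee_pos: [470.4, 156.9, 40.8]
orientation: [-2.854, -1.313, 0.003]
ft_force: [-0.5, -0.1, 0.6]
width: 88.2
grasp_force: 0.0
```

>>> play_rows(dp=[[0,0,0],[0,0,0],[0,0,0],[0,0,0],[0,0,0],[0,0,0],[0,0,0],[0,0,0]], yaw=[0,0,0,0,0,0,0,0], gripper=1)

```text
t: 4.68
ee_pos: [470.8, 158.4, 41.8]
orientation: [2.853, 1.315, 0.0]
ft_force: [0.3, 0.4, -0.1]
width: 38.3
grasp_force: 0.0
```

>>> play_rows(dp=[[0,0,0],[0,0,0],[0,0,0],[0,0,0],[0,0,0],[0,0,0],[0,0,0]], yaw=[0,0,0,0,0,0,0])

```text
t: 5.27
ee_pos: [469.1, 159.5, 41.6]
orientation: [-2.851, -1.313, 0.003]
ft_force: [-6.8, 11.0, 3.7]
width: 11.5
grasp_force: 30.0
```

>>> play_rows(dp=[[0,0,0],[0,0,0],[0,0,0],[0,0,0],[0,0,0],[0,0,0],[0,0,0],[0,0,0]], yaw=[-3,-5,-5,-5,-5,-5,-5,-5])

```text
t: 5.93
ee_pos: [468.5, 160.5, 41.6]
orientation: [-3.124, -0.305, 0.006]
ft_force: [-10.0, 21.1, 6.2]
width: 11.8
grasp_force: 30.0
```

>>> play_rows(dp=[[0,0,0],[0,0,0],[0,0,0],[0,0,0],[0,0,0],[0,0,0],[0,0,0],[0,0,0]], yaw=[-5,-5,-5,-5,-5,-5,0,0])

```text
t: 6.6
ee_pos: [468.6, 161.6, 41.7]
orientation: [-3.097, 0.508, 0.006]
ft_force: [-11.9, 26.5, 3.8]
width: 11.8
grasp_force: 30.0
```

>>> play_rows(dp=[[0,0,0],[0,0,0],[0,0,0],[0,0,0],[0,0,0],[0,0,0],[0,0,0],[0,0,0]], yaw=[0,0,0,0,0,0,0,0], gripper=0)

```text
t: 7.27
ee_pos: [470.9, 158.1, 41.7]
orientation: [-3.101, 0.506, -0.0]
ft_force: [-0.1, 0.8, -0.1]
width: 61.6
grasp_force: 0.0
```

>>> play_rows(dp=[[0,0,20],[0,0,35],[0,0,35],[0,0,35],[0,-20,25],[0,-30,0],[0,-10,0],[0,0,0]], yaw=[0,0,0,0,7,7,7,0])

```text
t: 7.93
ee_pos: [470.8, 96.7, 192.4]
orientation: [3.141, 0.072, 0.002]
ft_force: [0.1, -0.2, 0.1]
width: 87.8
grasp_force: 0.0
```

```bash
cat > d.py <<'E'
from h import *
np.set_printoptions(precision=2,suppress=True)
im=shot('wrist'); save(im,'d.png'); C=cloud(im); Z=C[...,2]; ok=im['range_z']>0
def fit(m,n):
    p=C[m][:,:2].astype(np.float32)
    if len(p)>20: print(n,len(p),cv2.minAreaRect(p),np.median(C[m],0))
J=np.array([535.,53.5]);a=np.radians(15.3);Rm=np.array([[np.cos(a),-np.sin(a)],[np.sin(a),np.cos(a)]])
L=(C[...,:2]-J)@Rm
fit(ok&(abs(Z-60)<4)&(np.hypot(C[...,0]-469,C[...,1]-161)<30),'knob')
fit(ok&(abs(Z-38)<3)&(abs(L[...,0]-69)<15)&(abs(L[...,1])<90),'fence')
fit(ok&(abs(Z-32)<2.5)&(abs(L[...,1]-81)<12)&(abs(L[...,0]-28)<28),'stop')
# seated target
print('seat',J+Rm@np.array([31,30]))
o=ctrl.get_obs(); print(o['ee_pos'],o['orientation'],o['qpos'])
E
python3 d.py
```

```text
knob 472 ((471.1073303222656, 159.45693969726562), (12.1159086227417, 43.05457305908203), 70.79071807861328) [471.86 158.93  60.01]
fence 1948 ((602.3794555664062, 70.94356536865234), (12.970789909362793, 149.4329833984375), 15.549399375915527) [602.45  70.41  38.42]
stop 712 ((539.357666015625, 141.46070861816406), (54.41244125366211, 18.521610260009766), 15.340595245361328) [540.89 141.03  32.14]
seat [556.99  90.62]
[470.7   97.58 191.93] [-3.14 -0.06 -0.  ] [0.18 0.25 1.97 0.   0.92 1.71]
```

>>> play_rows(dp=[[-4,-40,0],[-4,-40,0],[-4,-40,0],[-4,-40,0],[0,-40,0],[0,-40,0],[0,-40,0],[0,-40,0]], yaw=[2,2,0.5,0,0,0,0,0])

```text
t: 8.65
ee_pos: [454.8, -222.8, 191.2]
orientation: [-3.135, -0.185, 0.001]
ft_force: [1.0, 1.0, 0.4]
width: 87.7
grasp_force: 0.0
```

>>> play_rows(dp=[[0,-30,0],[0,0,0],[0,0,0]], yaw=[0,0,0])

```text
t: 8.9
ee_pos: [454.9, -252.2, 190.9]
orientation: [-3.135, -0.182, 0.001]
ft_force: [-0.2, 0.2, -0.5]
width: 87.5
grasp_force: 0.0
```

```bash
cat > e.py <<'E'
from h import *
np.set_printoptions(precision=2,suppress=True)
im=shot('wrist'); save(im,'e.png'); C=cloud(im); Z=C[...,2]; ok=im['range_z']>0
def fit(m,n):
    p=C[m][:,:2].astype(np.float32)
    if len(p)>20: print(n,len(p),cv2.minAreaRect(p),np.median(C[m],0))
n=ok&(np.hypot(C[...,0]-510,C[...,1]+258)<75)
fit(n&(abs(Z-22)<1.5),'slab'); fit(n&(abs(Z-55)<3),'stub')
o=ctrl.get_obs(); print(o['ee_pos'],o['orientation'],o['qpos'])
E
python3 e.py
```

```text
slab 3608 ((511.29443359375, -260.7226257324219), (62.16919708251953, 90.13842010498047), 6.654237270355225) [ 512.23 -261.02   22.36]
stub 441 ((511.37799072265625, -260.3618469238281), (22.72711753845215, 22.97862434387207), 7.116397857666016) [ 511.86 -260.64   55.35]
[ 454.65 -251.07  190.92] [-3.13 -0.19  0.  ] [-0.53  0.31  1.89  0.    0.94  0.92]
```

View pics/e.png

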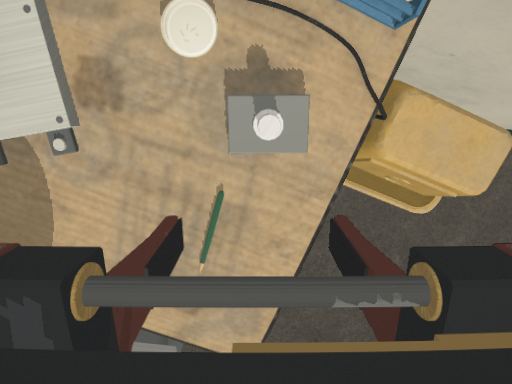

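The wrist view shows the mount at about (268,124) with its stub clear, the pencil at (212,228), and the small dish at (189,25) well away. I'll grasp the stub now.

>>> play_rows(dp=[[30,-5,0],[26.5,-4.5,-20],[0,0,-40],[0,0,-40],[0,0,-30],[0,0,-20],[0,0,-11],[0,0,0]], yaw=[0,0,0,0,0,0,0,0])

```text
t: 9.62
ee_pos: [510.0, -258.6, 28.3]
orientation: [-3.133, -0.193, 0.007]
ft_force: [0.5, 0.7, -0.6]
width: 87.9
grasp_force: 0.0
```

>>> play_rows(dp=[[0,0,0],[0,0,0],[0,0,0],[0,0,0],[0,0,0],[0,0,0],[0,0,0],[0,0,0]], yaw=[0,0,0,0,0,0,0,0], gripper=1)

```text
t: 10.28
ee_pos: [511.3, -261.3, 30.9]
orientation: [3.136, 0.191, 0.0]
ft_force: [0.9, -0.2, 0.0]
width: 38.3
grasp_force: 0.0
```

>>> play_rows(dp=[[0,0,0],[0,0,0],[0,0,0],[0,0,0],[0,0,0],[0,0,0]], yaw=[0,0,0,0,0,0])

```text
t: 10.78
ee_pos: [511.2, -261.1, 30.6]
orientation: [-3.136, -0.192, 0.0]
ft_force: [-0.7, 0.2, 2.4]
width: 23.5
grasp_force: 30.0
```

>>> play_rows(dp=[[0,0,15],[0,0,20],[0,0,20],[0,20,0],[0,30,0],[0,35,0],[0,35,0],[4,35,0]], yaw=[0,0,0,0,0,2,2,2])

```text
t: 11.45
ee_pos: [514.2, -104.9, 85.5]
orientation: [-3.121, -0.357, 0.001]
ft_force: [0.4, -0.3, -1.7]
width: 23.4
grasp_force: 30.0
```

>>> play_rows(dp=[[5,35,0],[5,35,0],[5,35,0],[5,34,0],[5,25,0],[5,15,0],[2.5,0,0],[0,0,0]], yaw=[2,0.6,0,0,0,0,0,0])

```text
t: 12.12
ee_pos: [548.2, 73.4, 85.5]
orientation: [3.112, 0.429, 0.0]
ft_force: [-0.7, -0.2, -1.7]
width: 23.5
grasp_force: 30.0
```

>>> play_rows(dp=[[0,0,-10],[0,0,-9],[0,0,-5],[0,0,0],[0,0,0]], yaw=[0,0,0,0,0])

```text
t: 12.53
ee_pos: [547.1, 72.1, 60.9]
orientation: [-3.113, -0.425, 0.003]
ft_force: [0.3, -0.3, -2.8]
width: 23.3
grasp_force: 30.0
```

>>> play_rows(dp=[[0,0,-4],[0,0,-3],[0,0,-1],[0,0,-1],[0,0,0],[0,0,0]], yaw=[0,0,0,0,0,0])

```text
t: 13.03
ee_pos: [547.8, 72.9, 52.7]
orientation: [-3.112, -0.427, -0.0]
ft_force: [-0.6, 0.8, -1.2]
width: 23.7
grasp_force: 30.0
```

>>> play_rows(dp=[[0,0,-1],[0,0,0],[0,0,0]], yaw=[0,0,0])

```text
t: 13.28
ee_pos: [547.8, 72.9, 51.7]
orientation: [3.112, 0.427, 0.0]
ft_force: [-1.5, 0.0, -1.4]
width: 23.6
grasp_force: 30.0
```

>>> play_rows(dp=[[0,0,-1],[0,0,0],[0,0,0]], yaw=[0,0,0])

```text
t: 13.53
ee_pos: [547.8, 72.8, 50.6]
orientation: [-3.112, -0.426, 0.0]
ft_force: [-0.5, -0.9, -1.9]
width: 23.3
grasp_force: 30.0
```

>>> play_rows(dp=[[0,0,-1],[0,0,0],[0,0,0]], yaw=[0,0,0])

```text
t: 13.78
ee_pos: [548.0, 72.8, 50.6]
orientation: [3.113, 0.426, 0.001]
ft_force: [-3.4, -0.6, 9.3]
width: 23.0
grasp_force: 30.0
```

>>> play_rows(dp=[[1,1.6,0],[1,1.6,0],[1,1.6,0],[1,1.6,0],[1,1.6,0],[1,1.6,0],[0,0,0],[0,0,0]], yaw=[0,0,0,0,0,0,0,0])

```text
t: 14.45
ee_pos: [554.7, 82.6, 50.6]
orientation: [-3.113, -0.426, -0.003]
ft_force: [-0.5, -0.5, 5.8]
width: 23.7
grasp_force: 30.0
```

```bash
cat > f.py <<'E'
from h import *
import sys
np.set_printoptions(precision=2,suppress=True)
im=shot('wrist'); save(im,sys.argv[1])
o=ctrl.get_obs(); a=np.radians(15.4); f=o['ft_force']
print('jig fx fy',f[0]*np.cos(a)+f[1]*np.sin(a),-f[0]*np.sin(a)+f[1]*np.cos(a),f[2],o['moment'])
p=np.array(o['ee_pos'])-[535.6,53,0]; print('jig pos',p[0]*np.cos(a)+p[1]*np.sin(a),-p[0]*np.sin(a)+p[1]*np.cos(a),p[2])
E
python3 f.py f.png
```

```text
jig fx fy -0.6664205919311845 0.4016916444939753 6.369873580117878 [ 0.04  0.06 -0.01]
jig pos 26.280380851069328 23.438566578743682 50.6192700142786
```

View pics/f.png

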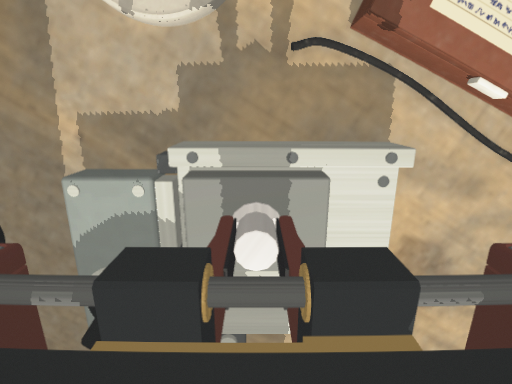

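The mount lies on the bed at about (257,205), a few mm short of the fence (row 165) and the stop (column 168). I'll close the gaps in small steps.

>>> play_rows(dp=[[1,0.3,0],[1,0.3,0],[1,0.3,0],[0.5,0.1,0],[0,0,0],[0,0,0]], yaw=[0,0,0,0,0,0])

```text
t: 15.0
ee_pos: [557.7, 83.4, 50.6]
orientation: [3.113, 0.426, 0.001]
ft_force: [-1.8, -0.7, 8.3]
width: 23.3
grasp_force: 30.0
```

>>> play_rows(dp=[[0.5,0.1,0],[0.5,0.1,0],[0,0,0],[0,0,0]], yaw=[0,0,0,0])

```text
t: 15.33
ee_pos: [558.6, 83.6, 50.6]
orientation: [3.113, 0.426, 0.001]
ft_force: [-1.7, -0.7, 8.2]
width: 23.9
grasp_force: 30.0
```

>>> play_rows(dp=[[0.5,0.1,0],[0.5,0.1,0],[0,0,0],[0,0,0]], yaw=[0,0,0,0])

```text
t: 15.67
ee_pos: [559.6, 83.8, 50.6]
orientation: [3.113, 0.426, 0.001]
ft_force: [-2.0, -0.6, 8.2]
width: 23.6
grasp_force: 30.0
```

>>> play_rows(dp=[[0.5,0.1,0],[0.5,0.1,0],[0,0,0],[0,0,0]], yaw=[0,0,0,0])

```text
t: 16.0
ee_pos: [559.7, 83.9, 50.6]
orientation: [3.113, 0.426, -0.002]
ft_force: [-4.8, -0.9, 10.6]
width: 23.2
grasp_force: 30.0
```

>>> play_rows(dp=[[0.5,0.1,0],[0.5,0.1,0],[0,0,0],[0,0,0]], yaw=[0,0,0,0])

```text
t: 16.33
ee_pos: [559.8, 83.9, 50.6]
orientation: [3.112, 0.426, -0.005]
ft_force: [-7.5, -1.3, 14.1]
width: 23.2
grasp_force: 30.0
```

>>> play_rows(dp=[[-0.27,0.96,0],[-0.27,0.96,0],[-0.27,0.96,0],[-0.27,0.96,0],[-0.27,0.96,0],[0,0,0],[0,0,0]], yaw=[0,0,0,0,0,0,0])

```text
t: 16.92
ee_pos: [558.6, 87.9, 50.6]
orientation: [3.111, 0.427, -0.004]
ft_force: [-7.6, -6.8, 14.9]
width: 23.8
grasp_force: 30.0
```

>>> play_rows(dp=[[-0.27,0.96,0],[0,0,0],[0,0,0],[0,0,0]], yaw=[0,0,0,0])

```text
t: 17.25
ee_pos: [558.4, 88.8, 50.6]
orientation: [3.111, 0.427, -0.004]
ft_force: [-5.9, -7.0, 13.0]
width: 23.6
grasp_force: 30.0
```

>>> play_rows(dp=[[-0.27,0.96,0],[0,0,0],[0,0,0],[0,0,0]], yaw=[0,0,0,0])

```text
t: 17.58
ee_pos: [558.1, 89.8, 50.6]
orientation: [3.111, 0.427, -0.004]
ft_force: [-6.8, -6.8, 14.5]
width: 23.3
grasp_force: 30.0
```

>>> play_rows(dp=[[-0.27,0.96,0],[0,0,0],[0,0,0],[0,0,0]], yaw=[0,0,0,0])

```text
t: 17.92
ee_pos: [557.9, 90.7, 50.6]
orientation: [3.111, 0.427, -0.004]
ft_force: [-6.4, -5.9, 13.0]
width: 23.3
grasp_force: 30.0
```

>>> play_rows(dp=[[-0.27,0.96,0],[0,0,0],[0,0,0],[0,0,0]], yaw=[0,0,0,0])

```text
t: 18.25
ee_pos: [557.6, 91.7, 50.6]
orientation: [3.111, 0.426, -0.004]
ft_force: [-6.6, -7.1, 13.8]
width: 23.1
grasp_force: 30.0
```

>>> play_rows(dp=[[-0.27,0.96,0],[0,0,0],[0,0,0],[0,0,0]], yaw=[0,0,0,0])

```text
t: 18.58
ee_pos: [557.5, 92.2, 50.6]
orientation: [3.111, 0.427, -0.004]
ft_force: [-6.6, -11.0, 13.1]
width: 23.5
grasp_force: 30.0
```

>>> play_rows(dp=[[0.3,0.6,0],[0,0,0],[0.3,0.6,0],[0,0,0],[0,0,0],[0,0,0]], yaw=[0,0,0,0,0,0])

```text
t: 19.08
ee_pos: [557.5, 92.3, 50.6]
orientation: [3.109, 0.427, -0.006]
ft_force: [-6.7, -16.5, 15.5]
width: 23.3
grasp_force: 30.0
```

>>> play_rows(dp=[[0.3,0.6,0],[0,0,0],[0,0,0],[0,0,0]], yaw=[0,0,0,0])

```text
t: 19.42
ee_pos: [557.5, 92.3, 50.6]
orientation: [3.109, 0.427, -0.007]
ft_force: [-7.6, -19.1, 16.4]
width: 23.7
grasp_force: 30.0
```

```bash
python3 f.py g.png
python3 - <<'E'
from h import *
np.set_printoptions(precision=2,suppress=True)
im=shot('wrist');C=cloud(im); Z=C[...,2]; ok=im['range_z']>0
n=ok&(abs(Z-42)<1.5)&(np.hypot(C[...,0]-557,C[...,1]-91)<60); print(n.sum(),cv2.minAreaRect(C[n][:,:2].astype(np.float32)),'T',np.median(Z[n]))
o=ctrl.get_obs(); print(o['orientation'],o['ee_pos'])
E
```

```text
jig fx fy -14.323232435675575 -16.802803055314605 17.154919397056393 [-3.2   1.44 -0.12]
jig pos 31.56626982606211 32.07679301625054 50.647019694383275
6905 ((561.91650390625, 91.68812561035156), (71.41514587402344, 90.37771606445312), 14.483469009399414) T 42.43517719290827
[ 3.11  0.43 -0.01] [557.5   92.3   50.61]
```

View pics/g.png

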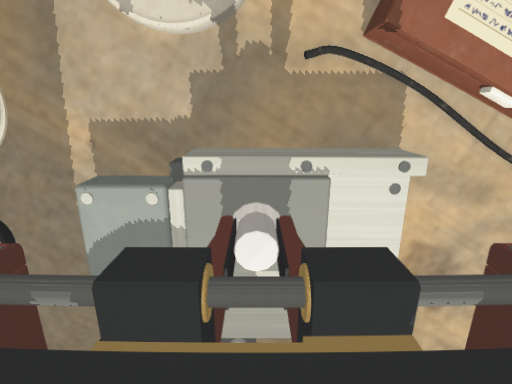

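The mount is flush against the fence (row ~175) and the stop (column ~185). It presses with about 14 N toward the fence, 17 N toward the stop and 17 N on the bed, square and level. I'll hold briefly, then hand in.

>>> play_rows(dp=[[0,0,0],[0,0,0],[0,0,0],[0,0,0],[0,0,0],[0,0,0]], yaw=[0,0,0,0,0,0])

```text
t: 20.02
ee_pos: [557.5, 92.3, 50.6]
orientation: [3.109, 0.427, -0.008]
ft_force: [-8.9, -19.4, 18.2]
width: 23.7
grasp_force: 30.0
```

```bash
python3 -c "
from workcell import ticket; print(ticket.close_job())"
```

```text
the job is handed in; nothing more can be done
None
```

I handed the job in at about 20 s: the knob is past its detent with the stop up, and the mount is still held pressed into the corner at roughly 14 N on the fence, 17 N on the stop and 17 N on the bed; the hand-in returned no verdict.

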